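# Fit the rotor on the centrifuge spindle

### The arm

A 6-joint arm with a two-finger parallel gripper is mounted at the origin on a cart in front of the work surface, level with it; the furniture and walls round the work are solid. World frame = base frame: x ahead of the robot, y to its left, z up, the work surface at z = 0. Lengths are in mm, angles in rad, forces in N, time in s.
With the tool pointing down it reaches from about 275 to 850 mm from the base axis. Payload 5.2 kg.
Tool frame: the origin (TCP) lies midway between the tips of the shut fingers; the grasp point (between the pads) lies 19 mm behind it; z points along the fingers, x is the direction in which the jaws open and shut, and the axes are right-handed (so a half turn about z gives the same grasp; the last joint's range is limited). The gripper opens to 85 mm and grips with 20 to 120 N. Pads are 22 mm wide; open, the fingers measure 114 mm over their backs; the gripper's body (76 mm by 85 mm) begins 54 mm behind the grasp point. The pads swing forward as they close: fully open they stand 13 mm farther back than shut.
Start: joints at [1.022, 0.259, 1.535, -0, 1.348, -0.203], TCP at [186.401, 517.455, 231.31] pointing down, gripper open.
Joint ranges: [-3.14, 3.14], [-0.91, 2.08], [0.19, 2.58], [-1.22, 4.36], [0.22, 2.71], [-3.12, 3.12]. Speed limits (rad/s): [2.57, 2.57, 3.14, 3.14, 3.14, 3.14].

### API

Orientations are given as a unit quaternion [w, x, y, z].
In Python, from plant import sense, get_image, hand_in, find_in gives the robot as it stands.
- The arm moves only by the shell command python3 -m handwheel 'ROWS'. ROWS is JSON, a list of rows, each a list of 3 entries, a list of its own where there are three numbers: the shift along the world's x, y, z in cm, then the turn, a rotation vector about the world's x, y, z in rad, then the opening in per cent of the stroke, from 0 (shut) to 100 (fully open). In form: [[[dx, dy, dz], [rx, ry, rz], claw], ...]. A call has 1 to 20 rows; each row shifts and turns the commanded pose from where the row before left it; what a row does not reach is not made up. A row lasts 1/10 s, in which the tool goes at most 50 mm and 8.59 degrees, less where a joint would pass 70% of its speed; a pose out of reach is approached as far as the arm can. A call is refused whole if a number of a shift passes 5 or a number of a turn 0.15, either way. A call with a gripper value outside its range is refused whole. The fingers move at their own pace and stop on an object; the grip force is fixed at half the most. Time passes only in rows, so rows that do not move let the fingers close. It gives the time, the measured TCP pose, the force and the opening at its end, in the units of the state.
- sense(): the state, without advancing time (a new reading comes with each control period).
- get_image(name): name is "scene" or "top" or "wrist"; returns a dict with "image" (480x640x3 uint8, red, green, blue), "fx", "fy", "cx", "cy" (pixels), "cam_to_world" (4x4, takes a point from camera to world coordinates); the wrist camera has in their place "hand_eye" (4x4, takes a point from camera to tool coordinates, whose origin is the TCP and whose axes are the tool frame's). Camera axes: x right, y up, looking along -z (the intrinsics and any distortion apply to the point x, -y, -z); pixel columns grow to the right and rows downward; lengths in mm; the calibration is good to about 2 mm. The wrist camera is an equidistant fisheye: a pixel r from the principal point sees the ray r / f radians off the axis. A picture is of the moment at which its call begins: read the wrist's pose just before it. There is no depth.
- hand_in(): hands the job in, once; it reports no verdict.
Trained networks look in a picture, given as the dict that the camera call returned (one of the last four; its "shot" number tells which), for a name from the list of things; names that differ only in an ending like _2 or _b are one class to them, and where a whole thing is asked for, a point or a joint stands for the part that bears it (a point fixed in the world has none). Each returns a list of dicts, best first, with "score" (0 to 1); they miss things now and then, are a little off and sometimes report something else, mostly with a low value. They report only what shows in the picture. A call takes as long as a camera call.
- find_in(picture, query): "bbox" ([centre column, centre row, width, height] in pixels, round what is visible of it).
The state is a dict: "clock": time; "qpos": joint angles; "joint_vel": joint speeds; "tau": joint torques, N m; "position": TCP position; "tool_rot": TCP orientation; "ft_force": force on the tool from outside, world axes, zero at the start; "moment": the same for the moment, N m; "width": finger opening in mm.
Only numpy, scipy, OpenCV 4.12 (cv2) and the standard library are available. Lean on these libraries where they do the work, as an engineer would, in place of code of your own. Each camera call takes 0.05 s, during which the arm holds its last target.

### The job

Take the rotor by its knob, set it on the spindle of the open benchtop centrifuge and, pressing only lightly (under 20 N), turn it until the slots under its hub find the cross key and it drops fully home. Then let go of it and close the centrifuge lid completely. Leave the other things on the bench where they are.

Things in the scene. Friction and masses are not known exactly. Their poses are not given: they have to be found in the camera images.
- rotor: Loose centrifuge rotor, 0.28-0.42 kg, upright on the bench left or right of the centrifuge: round aluminium body 96 mm across, 42 mm high with its clear flat lid. Origin: centre of the underside, z up. Underneath: a blind bore 17 mm wide, 36 mm deep, crossed by four radial slots (along its +x, -x, +y, -y) 7 mm wide, 8 mm deep: it fits the spindle's key at every quarter turn.
- rotor_knob (a point): Centre of the top of the rotor's round black ribbed knob, 74 mm above its underside: the knob, 26 mm in diameter, stands 32 mm high on the rotor's lid (on a flange 34 mm wide, 1.5 mm high) and is the part to grip.
- motor: The motor in the open bowl. Origin: centre of the flat seat, 71 mm above the bench, where the rotor's underside rests when home; z up along the spindle; axes as the centrifuge's. It hangs on soft mounts: it sinks about 1 mm for each 2 N pressed on it (1.5 to 2 mm by the rotor's weight), 12 mm at most, and springs back.
- spindle_tip (a point): Top of the steel spindle, 27 mm above the seat: 14 mm thick, its last 10 mm tapering to 6 mm. A level cross key, 5 mm wide, 40 mm long, stands 6.5 mm high on the seat: a rotor out of line rides that much too high. The key stands at any angle; no measured pose tells it. The spindle turns only against 0.3 N m, so it stands still under a lightly pressed rotor.
- centrifuge: Benchtop centrifuge, fixed: white case 204 mm wide (y), about 250 mm deep (x), grey deck 115 mm high with a round bowl 126 mm wide, sloping control panel at its front (-x). Origin: on the bench below the spindle axis, z up. A rotor that is home has its flat lid 2 mm below the deck. The lid's hinge axis runs along y, 100 mm behind the spindle (+x), at deck height.
- lid (a joint): Centrifuge lid's hinge angle, rad: 0 shut, 1.65-1.85 as found (standing open behind the bowl, leaning back a little), 1.9 at most. It stays wherever it is left; moving it at the free edge takes 3 to 6 N. A shallow white box 192 mm long from the hinge, 184 mm wide, 39 mm high, with a round window. Shut, it clears the knob of a rotor that is home by 3 to 5 mm.
- lid_edge (a point): Middle of the free edge of the lid's outer face (front top edge when shut), 192 mm from the hinge axis along the lid, 39 mm above the hinge plane. Open, it stands 0.29 to 0.31 m above the bench and the outer face looks away from the robot. Axes are the lid's: x towards the hinge, z out of the outer face. A grey lip, 70 mm wide, 9 mm thick, its middle 17 mm below this face, sticks out 16 mm beyond the edge.
- porcelain_bowl: White porcelain bowl upside down, 102 mm across, 54 mm high, origin at the centre below; stands on the other side of the centrifuge from the rotor; leave alone.
- masking_tape: Roll of masking tape lying flat, 98 mm across, 25 mm high; leave alone.
- marker_2: White and red felt marker with a black cap, 139 mm long, lying; leave alone.
- dropper_bottle_1: Small brown dropper bottle, 33 mm across, 79 mm high; leave alone.
- petri_dish_2: Open glass dish, 78 mm across, 15 mm high; leave alone.

How it is judged:
By the outcome, as a careful person would: the job done as asked, in the order asked, and still so for the second after the job is handed in, with the robot touching nothing.
It also fails if it takes over 72 s, if anything falls off the work surface, if the arm or the gripper's body presses on something with over 40 N, if the wrist force passes 120 N, or if a joint passes its speed limit or range.

## Working session

There is one attempt and no reset: what is moved stays moved. The work goes in short steps, Python scripts to look and compute and a shell command to move; the robot and the scene stay as the last step left them, time stands still between calls to the robot, and variables do not carry over. Pictures are saved under pics/ and viewed, and the job is handed in when it is done.

```bash
ls; mkdir -p pics; cat > h.py <<'E'
import numpy as np,cv2
from plant import sense,get_image,find_in
from scipy.spatial.transform import Rotation as R
def ray(p,u,v,st=None):
    d=np.array([(u-p['cx'])/p['fx'],(v-p['cy'])/p['fy']])
    if 'cam_to_world' in p:
        c=np.array([d[0],-d[1],-1.]);T=np.array(p['cam_to_world'])
    else:
        th=np.hypot(*d);s=np.sin(th)/max(th,1e-9)
        c=np.array([d[0]*s,-d[1]*s,-np.cos(th)])
        q=st['tool_rot'];W=np.eye(4);W[:3,:3]=R.from_quat([q[1],q[2],q[3],q[0]]).as_matrix();W[:3,3]=st['position']
        T=W@np.array(p['hand_eye'])
    v_=T[:3,:3]@c
    return T[:3,3],v_/np.linalg.norm(v_)
def atz(p,u,v,z,st=None):
    o,d=ray(p,u,v,st);return o+d*(z-o[2])/d[2]
def proj(p,X,st=None):
    if 'cam_to_world' in p: T=np.array(p['cam_to_world'])
    else:
        q=st['tool_rot'];W=np.eye(4);W[:3,:3]=R.from_quat([q[1],q[2],q[3],q[0]]).as_matrix();W[:3,3]=st['position'];T=W@np.array(p['hand_eye'])
    c=np.linalg.inv(T)@np.r_[X,1];x,y,z=c[0],-c[1],-c[2]
    if 'cam_to_world' in p: return p['cx']+p['fx']*x/z,p['cy']+p['fy']*y/z
    r=np.hypot(x,y);th=np.arctan2(r,z);return p['cx']+p['fx']*th*x/r,p['cy']+p['fy']*th*y/r
def save(p,n): cv2.imwrite('pics/'+n+'.png',p['image'][:,:,::-1])
E
python3 - <<'E'
from h import *
s=sense();print(s)
for n in('scene','top','wrist'):
    p=get_image(n);save(p,n+'0');print(n,{k:v for k,v in p.items() if k!='image'})
    for q in ['rotor','rotor_knob','motor','spindle_tip','centrifuge','lid','lid_edge','porcelain_bowl']:
        try: print(q,[(np.round(r['bbox']).tolist(),round(r['score'],2)) for r in find_in(p,q)[:2]])
        except Exception as e: print(q,e)
E
```

```text
pics
{'clock': 0.0, 'qpos': array([ 1.02220370e+00,  2.59357265e-01,  1.53609847e+00,  6.71906761e-06,
        1.34799612e+00, -2.02834195e-01]), 'joint_vel': array([ 1.76533339e-04,  5.08062304e-06, -1.24862866e-03, -7.61232238e-04,
       -4.17302116e-04,  1.57936382e-03]), 'tau': array([ 2.65820545e-04, -4.46021283e+01, -2.90576953e+01, -4.09488139e-04,
        1.15904800e-02, -3.25081623e-05]), 'position': array([186.11044183, 516.98860945, 230.46084207]), 'tool_rot': array([ 3.67273629e-04,  8.18202472e-01,  5.74929431e-01, -8.53976885e-04]), 'ft_force': array([ 0.40323689, -0.15807865, -0.96114641]), 'moment': array([0.02717397, 0.00365587, 0.02369337]), 'width': 85.44582603213848}
scene {'fx': 523.9927655339184, 'fy': 523.9927655339184, 'cx': 315.1100659641259, 'cy': 241.01866320548484, 'cam_to_world': array([[ 6.06601226e-01,  5.49118797e-01, -5.74894338e-01,
        -1.27950868e+02],
       [-7.95004844e-01,  4.17619969e-01, -4.39955520e-01,
        -4.12689515e+02],
       [-1.50049013e-03,  7.23921341e-01,  6.89880889e-01,
         8.41641850e+02],
       [ 0.00000000e+00,
[... 1308 characters left out ...]
0.95), ([189.0, 323.0, 58.0, 22.0], 0.67)]
porcelain_bowl [([422.0, 266.0, 46.0, 45.0], 0.81)]
wrist {'fx': 371.64829954431775, 'fy': 371.64829954431775, 'cx': 320.0811983492109, 'cy': 238.7901284904615, 'hand_eye': array([[ 9.99999518e-01, -8.15175930e-04,  5.46766594e-04,
        -8.70260272e-01],
       [-6.26711322e-04, -9.58967690e-01, -2.83514685e-01,
        -7.14993370e+01],
       [ 7.55445845e-04,  2.83514206e-01, -9.58967739e-01,
        -1.42504588e+02],
       [ 0.00000000e+00,  0.00000000e+00,  0.00000000e+00,
         1.00000000e+00]]), 'shot': 3}
rotor []
rotor_knob []
motor []
spindle_tip []
centrifuge [([138.0, 449.0, 63.0, 62.0], 0.97)]
lid []
lid_edge []
porcelain_bowl []
```

View pics/scene0.png

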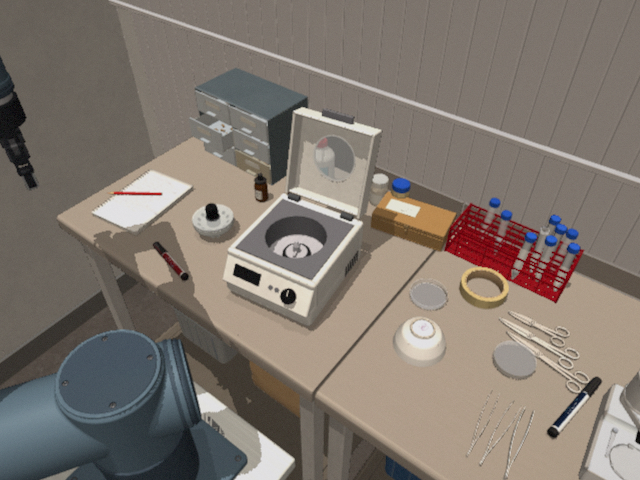

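View pics/top0.png

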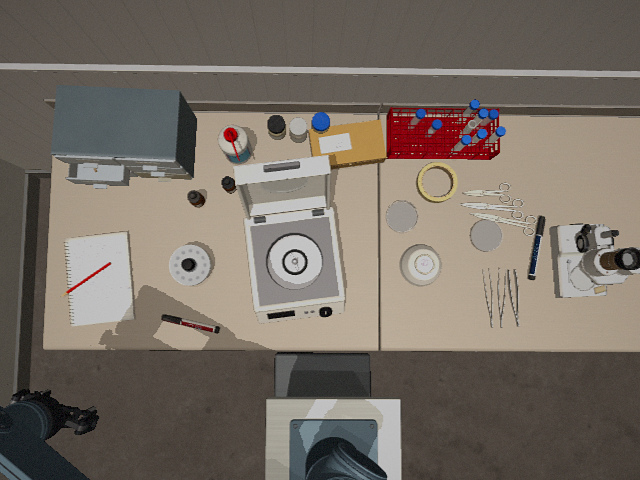

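View pics/wrist0.png

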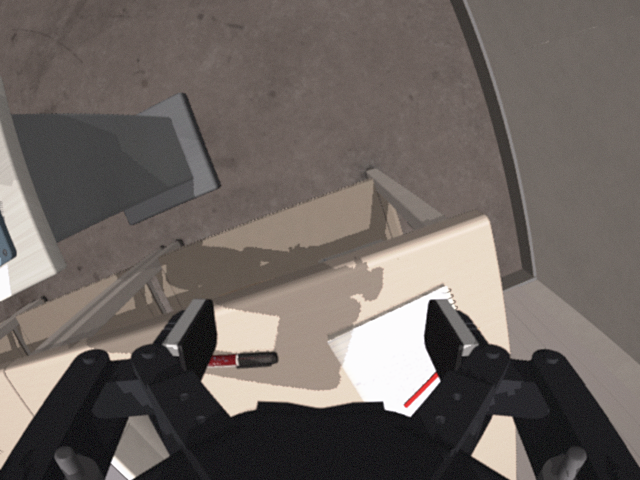

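```bash
python3 - <<'E'
import cv2
a=cv2.imread('pics/scene0.png');cv2.imwrite('pics/sc.png',cv2.resize(a[90:340,160:440],None,fx=2.8,fy=2.35,interpolation=2))
a=cv2.imread('pics/top0.png');cv2.imwrite('pics/tc.png',cv2.resize(a[140:340,160:360],None,fx=3,fy=3,interpolation=2))
E
```

```text
(no output)
```

View pics/sc.png

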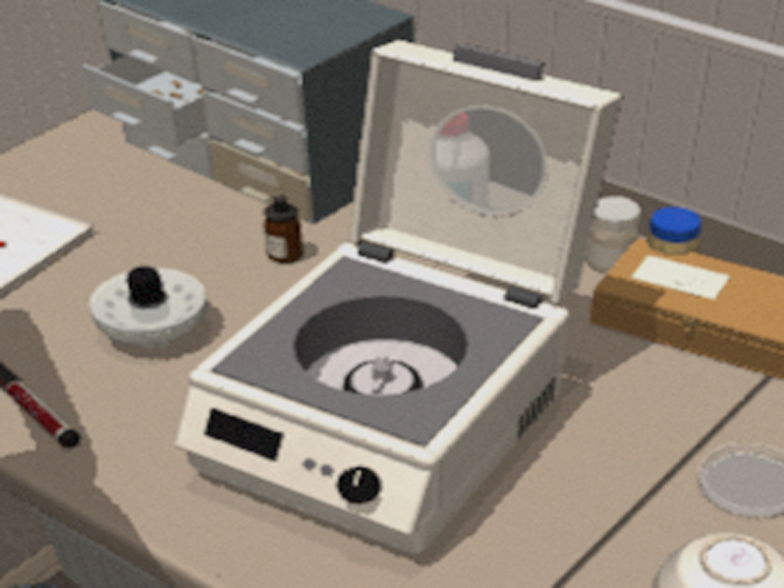

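View pics/tc.png

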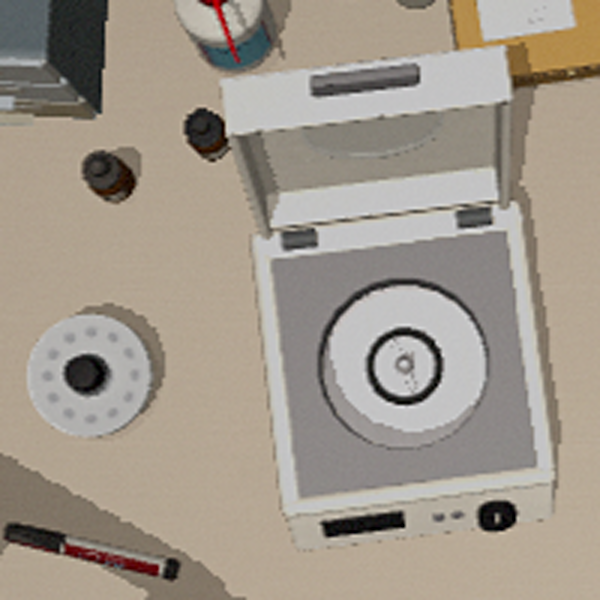

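The top view shows the rotor knob at about (188,265), the spindle at (295,262), and the lid lip at about (281,166). The scene view agrees with this. Next I'll compute positions.

```bash
python3 - <<'E'
from h import *
t=get_image('top');s=get_image('scene')
print('knob',atz(t,188.3,264.7,74).round(1),'rotor body',atz(t,190,265,42).round(1))
print('spindle',atz(t,295,261.5,98).round(1))
print('scene knob',atz(s,211.5,208+0,74).round(1),'spindle',atz(s,160+382/2.8,90+365/2.35,98).round(1))
# case outline corners top in top crop
f=lambda u,v,z:atz(t,160+u/3,140+v/3,z).round(1)
print('deck corners',f(272,258,115),f(505,232,115),f(298,497,115),f(550,467,115))
print('lid top',f(310,83,300),f(420,73,300),f(223,82,300),f(508,46,300))
# triang
def tri(a,b):
    (o1,d1),(o2,d2)=a,b
    A=np.stack([d1,-d2],1);x=np.linalg.lstsq(A,o2-o1,rcond=None)[0]
    p,q=o1+d1*x[0],o2+d2*x[1];return ((p+q)/2).round(1),np.linalg.norm(p-q).round(1)
g=lambda u,v:ray(s,160+u/2.8,90+v/2.35); h=lambda u,v:ray(t,160+u/3,140+v/3)
print('lid cornerL',tri(g(378,45),h(223,82)),'R',tri(g(617,97),h(508,46)))
print('lip ends',tri(g(455,55),h(312,83)),tri(g(543,68),h(420,72)))
E
```

```text
knob [460.9 335.3  74. ] rotor body [461.7 338.   42. ]
spindle [468.4  92.2  98. ]
scene knob [455.6 330.5  74. ] spindle [458.6  84.2  98. ]
deck corners [545.8 191.  115. ] [566.5  18.4 115. ] [370.2 169.3 115. ] [392.9 -15.1 115. ]
lid top [636.4 150.6 300. ] [643.5  80.8 300. ] [636.5 205.7 300. ] [661.5  24.9 300. ]
lid cornerL (array([634.7, 213.5, 284.6]), np.float64(15.6)) R (array([662.9,  26.7, 287. ]), np.float64(5.9))
lip ends (array([636.5, 150.9, 295. ]), np.float64(3.0)) (array([643.3,  80.8, 303.9]), np.float64(0.1))
```

```bash
python3 -m handwheel '[[[2.8,-1.8,0],[0,0,0],100],[[2.8,-1.8,0],[0,0,0],100],[[2.8,-1.8,0],[0,0,0],100],[[2.8,-1.8,0],[0,0,0],100],[[2.8,-1.8,0],[0,0,0],100],[[2.8,-1.8,0],[0,0,0],100],[[2.8,-1.8,0],[0,0,0],100],[[2.8,-1.8,0],[0,0,0],100],[[2.5,-1.8,0],[0,0,0],100],[[2.5,-1.8,0],[0,0,0],100],[[0,0,0],[0,0,0],100],[[0,0,0],[0,0,0],100]]'; python3 - <<'E'
from h import *
s=sense();p=get_image('wrist');save(p,'w1');print(s['position'],s['tool_rot'])
for q in ['rotor','rotor_knob','spindle_tip']:
    print(q,[(np.round(r['bbox']).tolist(),round(r['score'],2)) for r in find_in(p,q)[:2]])
print(proj(p,[460.9,335.3,74],s))
E
```

```text
clock: 2.65
position: [460.7, 337.0, 231.1]
tool_rot: [-0.0, 0.819, 0.574, -0.0]
ft_force: [-0.6, 0.9, 0.3]
width: 85.5
[460.68657732 337.01509933 231.06273461] [-2.52367420e-04  8.18721414e-01  5.74190828e-01 -2.75143445e-04]
rotor [([323.0, 214.0, 97.0, 103.0], 0.7)]
rotor_knob [([325.0, 210.0, 104.0, 103.0], 0.73)]
spindle_tip [([104.0, 305.0, 40.0, 42.0], 0.81)]
(np.float64(319.52107045275136), np.float64(220.08346542234483))
```

View pics/w1.png

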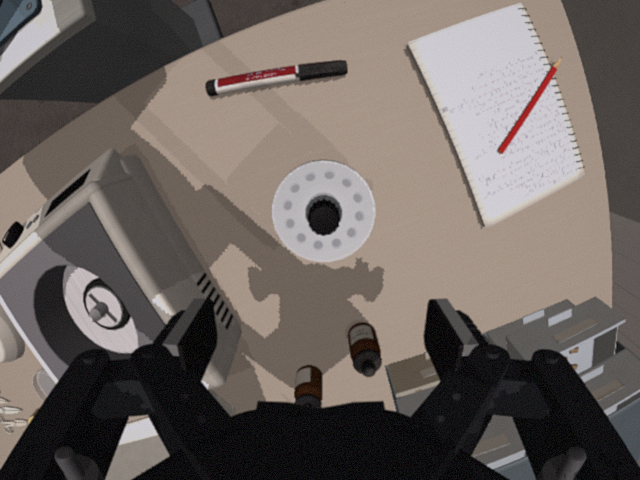

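The wrist picture shows the knob top at about (323,217) and the spindle with its key at about (102,308).

```bash
python3 - <<'E'
from h import *
s=sense();p=get_image('wrist')
im=p['image'];g=cv2.cvtColor(im,cv2.COLOR_RGB2GRAY)
m=(g<60).astype(np.uint8)[170:260,280:370]
n,l,st,c=cv2.connectedComponentsWithStats(m);
for i in range(1,n):
    if st[i,4]>100: print(st[i],c[i]+[280,170])
print(atz(p,323,217,74,s).round(1), 'flange/body',atz(p,323.5,211.5,42,s).round(1))
print('spindle',atz(p,100,308,98,s).round(1))
cv2.imwrite('pics/w1c.png',np.hstack([cv2.resize(im[160:270,270:380,::-1],(400,400),interpolation=2),cv2.resize(im[260:370,50:160,::-1],(400,400),interpolation=2)]))
E
```

```text
[ 26  30  33  36 901] [322.51387347 217.76581576]
[458.4 340.   74. ] flange/body [460.8 339.9  42. ]
spindle [462.7 113.3  98. ]
```

View pics/w1c.png

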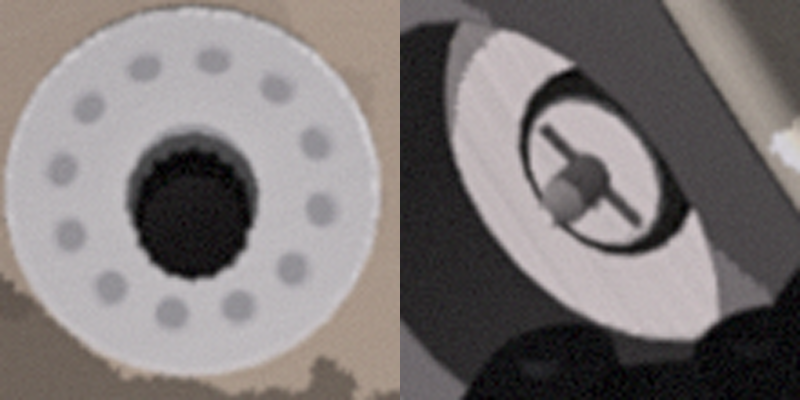

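```bash
python3 -m handwheel '[[[0,0.15,-3.5],[0,0,0],100],[[0,0,-3.5],[0,0,0],100],[[0,0,-3.5],[0,0,0],100],[[0,0,-3.5],[0,0,0],100],[[0,0,-2.5],[0,0,0],100],[[0,0,-1.8],[0,0,0],100],[[0,0,0],[0,0,0],100],[[0,0,0],[0,0,0],100]]'; python3 - <<'E'
from h import *
s=sense();p=get_image('wrist');save(p,'w2')
E
```

```text
clock: 3.7
position: [460.2, 339.5, 48.7]
tool_rot: [-0.0, 0.818, 0.575, -0.0]
ft_force: [0.5, -0.7, 0.3]
width: 85.5
```

View pics/w2.png

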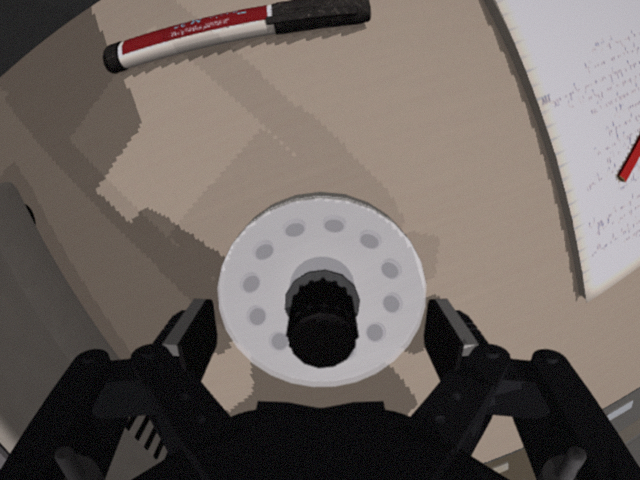

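```bash
python3 - <<'E'
from h import *
s=sense();p=get_image('wrist')
X=s['position'];q=s['tool_rot'];M=R.from_quat([q[1],q[2],q[3],q[0]]).as_matrix()
for u,v,z in [(321,337,74),(321,290,42)]:
    a=atz(p,u,v,z,s);print(a.round(1),(M.T@(a-X)).round(1))
E
```

```text
[461.6 338.7  74. ] [ -0.6   1.1 -24.6]
[457.3 340.4  42. ] [-0.5 -3.6  7.4]
```

Knob is well centred in the picture at (321,337). Closing.

```bash
python3 -m handwheel '[[[0,0,-0.1],[0,0,0],0],[[0,0,0],[0,0,0],0],[[0,0,0],[0,0,0],0],[[0,0,0],[0,0,0],0],[[0,0,0],[0,0,0],0],[[0,0,0],[0,0,0],0],[[0,0,0],[0,0,0],0],[[0,0,0],[0,0,0],0],[[0,0,0],[0,0,0],0],[[0,0,0],[0,0,0],0]]'
```

```text
clock: 4.8
position: [460.7, 339.2, 47.7]
tool_rot: [0.0, 0.818, 0.575, 0.0]
ft_force: [-0.6, 0.2, 5.4]
width: 24.0
```

```bash
python3 -m handwheel '[[[0,0,1],[0,0,0],0],[[0,0,2],[0,0,0],0],[[0,0,3],[0,0,0],0],[[0,0,3.5],[0,0,0],0],[[0,0,3.5],[0,0,0],0],[[0,-1.5,2],[0,0,0],0],[[0,-2,1],[0,0,0],0],[[0,-2.5,0],[0,0,0],0],[[0,-2.5,0],[0,0,0],0],[[0,-2,0],[0,0,0],0],[[0,-1.5,0],[0,0,0],0],[[0,0,0],[0,0,0],0],[[0,0,0],[0,0,0],0]]'; python3 - <<'E'
from h import *
s=sense();p=get_image('wrist');save(p,'w3');print(s['position'],s['tool_rot'])
for q in ['spindle_tip','motor','rotor_knob']:
    print(q,[(np.round(r['bbox']).tolist(),round(r['score'],2)) for r in find_in(p,q)[:2]])
print(proj(p,[467,93,98],s))
E
```

```text
clock: 6.1
position: [460.3, 219.0, 207.2]
tool_rot: [-0.0, 0.818, 0.575, -0.0]
ft_force: [0.5, 0.7, -2.5]
width: 24.3
[460.30229911 218.97259633 207.22175562] [-3.04106565e-04  8.18485265e-01  5.74527433e-01 -8.01093947e-05]
spindle_tip [([187.0, 282.0, 53.0, 51.0], 0.81)]
motor [([187.0, 283.0, 49.0, 54.0], 0.78)]
rotor_knob [([322.0, 289.0, 212.0, 198.0], 0.71)]
(np.float64(173.98880343195356), np.float64(294.91750612848347))
```

View pics/w3.png

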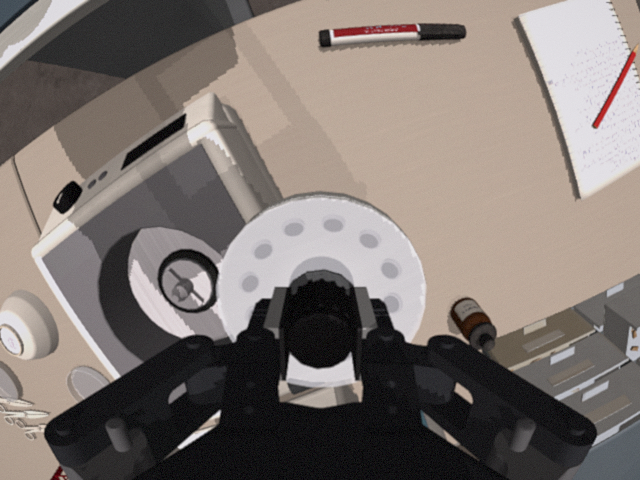

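```bash
python3 - <<'E'
from h import *
a=cv2.imread('pics/w3.png');cv2.imwrite('pics/w3c.png',cv2.resize(a[240:330,130:230],None,fx=7,fy=6.6,interpolation=2))
E
```

```text
(no output)
```

View pics/w3c.png

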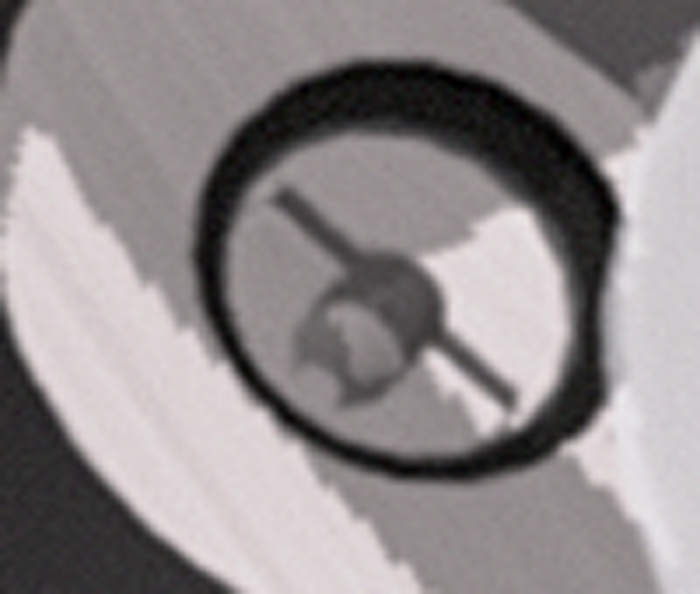

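```bash
python3 - <<'E'
from h import *
s=sense();p=get_image('wrist')
f=lambda x,y,z:atz(p,130+x/7,240+y/6.6,z,s)
a,b=f(283,197,77.5),f(512,402,77.5);print(a.round(1),b.round(1),((a+b)/2).round(1),np.linalg.norm(a-b),np.degrees(np.arctan2(*(b-a)[1::-1])))
print('tip',f(338,360,98).round(1))
# dark ring outer ellipse: centre at z 71?
print('ring',f(405,270,71).round(1))
E
```

```text
[451.7  89.4  77.5] [486.5 104.7  77.5] [469.1  97.   77.5] 37.95980339686065 23.746318328426845
tip [468.1  97.4  98. ]
ring [467.4  96.6  71. ]
```

```bash
python3 - <<'E'
from h import *
s=sense();p=get_image('wrist')
X=s['position'];q=s['tool_rot'];M=R.from_quat([q[1],q[2],q[3],q[0]]).as_matrix()
im=p['image'].copy()
t=np.linspace(0,2*np.pi,200)
for oy,col in((0,(255,0,0)),(-3,(0,0,255))):
  for r,z in((48,47.7-42),(13,47.7-74)):
    P=np.array([proj(p,X+M@[r*np.cos(a),oy+r*np.sin(a),z],s) for a in t])
    print(oy,r,P.min(0).round(),P.max(0).round())
    cv2.polylines(im,[P.astype(np.int32)],1,col,1)
cv2.imwrite('pics/ov.png',cv2.resize(im[170:400,200:440,::-1],None,fx=3.3,fy=2.6))
E
```

```text
0 48 [216. 190.] [429. 384.]
0 13 [287. 305.] [358. 366.]
-3 48 [215. 183.] [429. 380.]
-3 13 [287. 298.] [359. 359.]
```

View pics/ov.png

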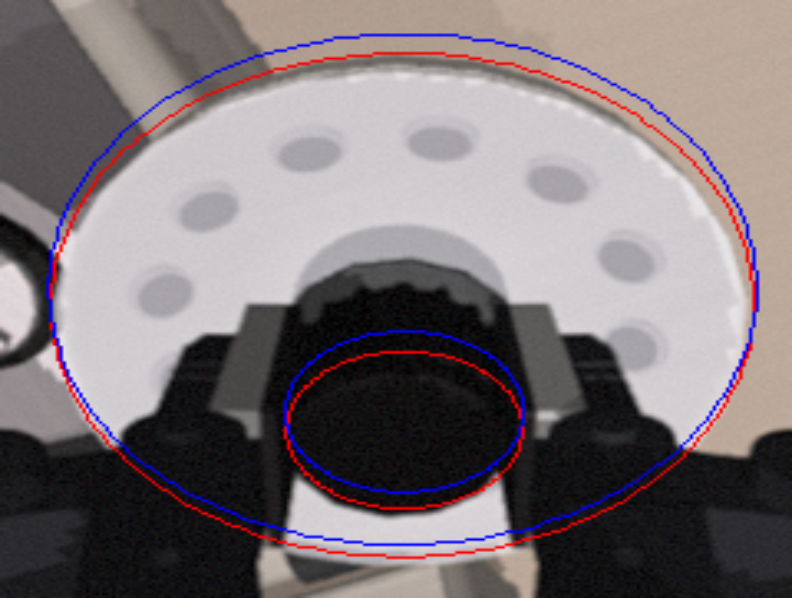

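```bash
python3 -m handwheel '[[[0.1,-1.2,0],[0,0,0],0],[[0.1,-2,0],[0,0,0],0],[[0.1,-2.5,0],[0,0,0],0],[[0.1,-2.5,0],[0,0,0],0],[[0.1,-2,0],[0,0,0],0],[[0.1,-1.3,0],[0,0,0],0],[[0.1,-0.7,-1],[0,0,0],0],[[0,0,-2],[0,0,0],0],[[0,0,-1.5],[0,0,0],0],[[0,0,-0.8],[0,0,0],0],[[0,0,0],[0,0,0],0],[[0,0,0],[0,0,0],0]]'; python3 - <<'E'
from h import *
s=sense();print(s['position'],s['qpos'].round(3))
p=get_image('scene');cv2.imwrite('pics/s2.png',cv2.resize(p['image'][90:340,160:440,::-1],None,fx=2.8,fy=2.35,interpolation=2))
p=get_image('wrist');save(p,'w4')
E
```

```text
clock: 7.6
position: [467.6, 97.2, 154.5]
tool_rot: [0.0, 0.818, 0.575, 0.0]
ft_force: [0.5, -0.4, -3.1]
width: 24.2
[467.6342256   97.17748632 154.45383144] [-0.029  0.199  1.815  0.     1.128 -1.255]
```

View pics/s2.png

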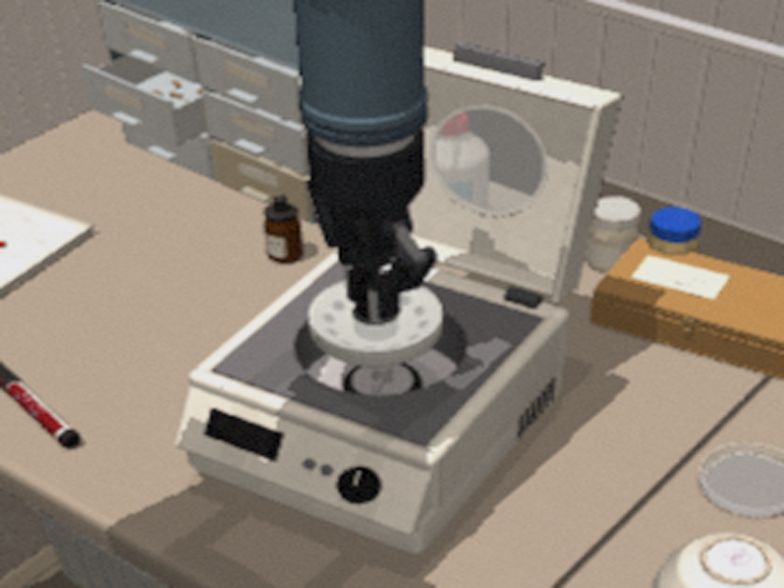

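View pics/w4.png

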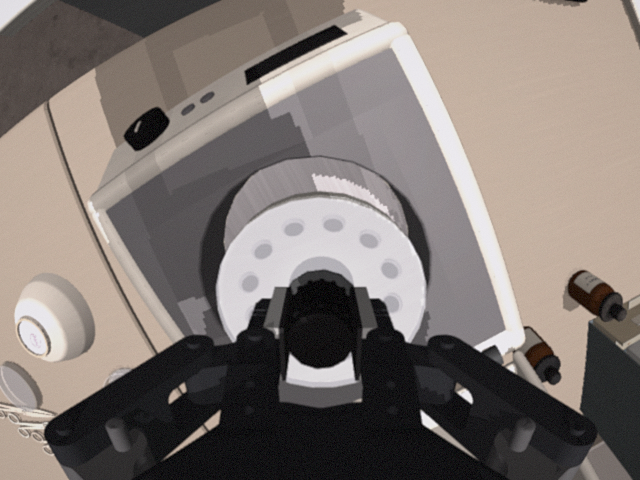

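The rotor hangs over the spindle and sits concentric in the bowl in both views. Descending in small steps.

```bash
python3 -m handwheel '[[[0,0,-0.5],[0,0,0],0],[[0,0,-0.4],[0,0,0],0],[[0,0,-0.3],[0,0,0],0],[[0,0,-0.3],[0,0,0],0],[[0,0,0],[0,0,0],0]]'
```

```text
clock: 8.2
position: [467.2, 96.9, 138.9]
tool_rot: [-0.0, 0.818, 0.575, -0.0]
ft_force: [-0.9, -0.9, -3.6]
width: 24.5
```

```bash
python3 -m handwheel '[[[0,0,-0.3],[0,0,0],0],[[0,0,-0.3],[0,0,0],0],[[0,0,-0.3],[0,0,0],0],[[0,0,0],[0,0,0],0]]'
```

```text
clock: 8.6
position: [467.5, 96.4, 130.1]
tool_rot: [0.0, 0.818, 0.575, -0.0]
ft_force: [1.3, -4.3, -5.9]
width: 24.2
```

```bash
python3 -m handwheel '[[[0,-0.08,0],[0,0,0],0],[[0,0,-0.2],[0,0,0],0],[[0,0,-0.2],[0,0,0],0],[[0,0,0],[0,0,0],0]]'
```

```text
clock: 9.0
position: [467.5, 95.9, 126.3]
tool_rot: [0.0, 0.818, 0.575, -0.0]
ft_force: [0.0, -5.2, -0.2]
width: 24.0
```

```bash
python3 -m handwheel '[[[0,-0.1,-0.1],[0,0,0],0],[[0,0,-0.1],[0,0,0],0],[[0,0,0],[0,0,0],0]]'
```

```text
clock: 9.3
position: [467.5, 95.3, 124.2]
tool_rot: [-0.0, 0.818, 0.575, 0.0]
ft_force: [0.0, -2.4, -1.2]
width: 24.3
```

```bash
python3 -m handwheel '[[[0,0,-0.1],[0,0,0],0],[[0,0,0],[0,0,0],0]]'
```

```text
clock: 9.5
position: [467.6, 95.3, 123.4]
tool_rot: [0.0, 0.818, 0.575, 0.0]
ft_force: [0.4, -2.1, -0.7]
width: 24.3
```

```bash
python3 -m handwheel '[[[0,-0.05,-0.15],[0,0,0],0],[[0,0,-0.15],[0,0,0],0],[[0,0,0],[0,0,0],0]]'
```

```text
clock: 9.8
position: [467.8, 95.0, 120.7]
tool_rot: [0.0, 0.818, 0.575, 0.001]
ft_force: [0.2, 0.1, 6.0]
width: 24.3
```

```bash
python3 -m handwheel '[[[0,0,0],[0,0,-0.06],0],[[0,0,0],[0,0,-0.06],0],[[0,0,0],[0,0,-0.06],0],[[0,0,0],[0,0,-0.06],0],[[0,0,0],[0,0,-0.06],0]]'
```

```text
clock: 10.3
position: [468.2, 94.5, 120.9]
tool_rot: [0.001, 0.895, 0.445, 0.001]
ft_force: [1.3, -2.7, 4.6]
width: 24.5
```

```bash
python3 -m handwheel '[[[0,0,0],[0,0,-0.06],0],[[0,0,0],[0,0,-0.06],0],[[0,0,0],[0,0,-0.06],0],[[0,0,0],[0,0,-0.06],0],[[0,0,0],[0,0,-0.06],0]]'
```

```text
clock: 10.8
position: [468.6, 93.9, 121.1]
tool_rot: [0.001, 0.952, 0.306, 0.001]
ft_force: [1.2, -5.2, 4.9]
width: 23.9
```

```bash
python3 -m handwheel '[[[0,-0.1,0],[0,0,-0.06],0],[[0,0,0],[0,0,-0.06],0],[[0,0,0],[0,0,-0.06],0],[[0,0,0],[0,0,-0.06],0]]'; python3 -c "
from plant import sense;print(sense()['moment'])"
```

```text
clock: 11.2
position: [468.3, 93.5, 121.0]
tool_rot: [0.0, 0.982, 0.19, 0.001]
ft_force: [1.3, -1.7, 5.4]
width: 24.0
[-0.4169013  -0.08135101  0.11229951]
```

```bash
python3 -m handwheel '[[[0,0,0],[0,0,-0.06],0],[[0,0,0],[0,0,-0.06],0],[[0,0,0],[0,0,-0.06],0],[[0,0,0],[0,0,-0.06],0]]';  python3 -c "
from plant import sense;print(sense()['moment'])"
```

```text
clock: 11.6
position: [468.2, 93.7, 120.9]
tool_rot: [0.0, 0.997, 0.071, 0.001]
ft_force: [0.9, -1.0, 4.8]
width: 24.3
[-0.27169207 -0.07703917  0.09004779]
```

Turned about 62° so far, still riding on the key. Continuing.

```bash
python3 -m handwheel '[[[0,0,0],[0,0,-0.06],0],[[0,0,0],[0,0,-0.06],0],[[0,0,0],[0,0,-0.06],0]]';  python3 -c "
from plant import sense;print(sense()['moment'])"
```

```text
clock: 11.9
position: [467.5, 94.3, 120.0]
tool_rot: [-0.001, 1.0, -0.019, 0.0]
ft_force: [1.9, 2.2, -1.8]
width: 24.1
[ 0.38570691 -0.40418242  0.31059894]
```

```bash
python3 -m handwheel '[[[0,0,0],[0,0,-0.06],0],[[0,0,0],[0,0,-0.06],0],[[0,0,0],[0,0,-0.06],0]]';  python3 -c "
from plant import sense;print(sense()['moment'])"
```

```text
clock: 12.2
position: [467.7, 94.5, 120.0]
tool_rot: [-0.001, 0.994, -0.108, 0.0]
ft_force: [2.0, 2.2, -2.7]
width: 24.4
[ 0.45624522 -0.43738667  0.29237411]
```

The pressing force dropped from +5 to −2 N and torque rose to 0.3 N·m, so the key is engaged. I'll ease the torque and lower.

```bash
python3 -m handwheel '[[[0,0,-0.1],[0,0,0.04],0],[[0,0,-0.15],[0,0,0.02],0],[[0,0,-0.1],[0,0,0],0],[[0,0,0],[0,0,0],0]]';  python3 -c "
from plant import sense;print(sense()['moment'])"
```

```text
clock: 12.6
position: [467.8, 94.0, 116.9]
tool_rot: [-0.0, 0.997, -0.078, 0.0]
ft_force: [2.9, 2.6, 0.8]
width: 24.0
[ 0.43060582 -0.50406381  0.01964858]
```

```bash
python3 -m handwheel '[[[0,0,0],[0,0,0],30],[[0,0,0],[0,0,0],60],[[0,0,0],[0,0,0],70],[[0,0,0],[0,0,0],70],[[0,0,0],[0,0,0],70]]'; python3 - <<'E'
from h import *
s=sense();p=get_image('wrist');save(p,'w5')
E
```

```text
clock: 13.1
position: [467.0, 93.6, 116.7]
tool_rot: [0.0, 0.997, -0.077, -0.0]
ft_force: [0.1, 0.1, -0.7]
width: 59.8
```

View pics/w5.png

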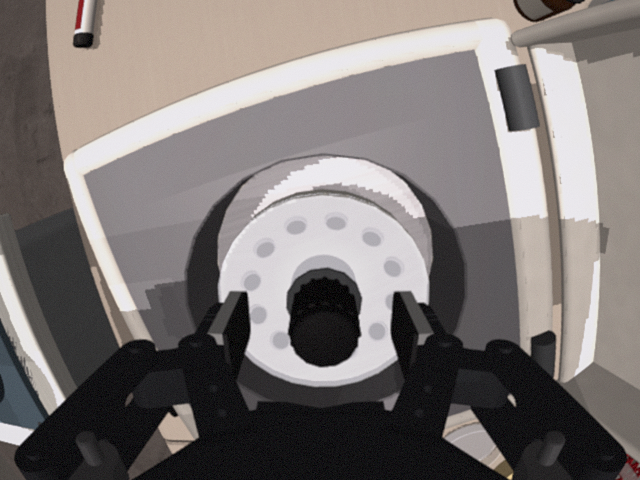

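Released: force is near zero and the knob stands free between the pads at (323,335). Rising, then checking the seat.

```bash
python3 -m handwheel '[[[0,0,1.5],[0,0,0],80],[[0,0,2.5],[0,0,0],80],[[0,0,3],[0,0,0],50],[[0,0,2.5],[0,0,0.1],0],[[0,0,1.5],[0,0,0.14],0],[[0,0,1.5],[0,0,0.14],0],[[0,0,1.5],[0,0,0.14],0],[[0,0,1.5],[0,0,0.14],0],[[0,0,1.5],[0,0,0.14],0],[[0,0,1.5],[0,0,0.14],0],[[0,0,1.5],[0,0,0.14],0],[[0,0,1.5],[0,0,0.14],0],[[0,0,1],[0,0,0.14],0],[[-1,0,0.5],[0,0,0.14],0],[[-2,0,0],[0,0,0.14],0],[[-2,0,0],[0,0,0.14],0],[[-2,0,0],[0,0,0.14],0],[[-2,0,0],[0,0,0.06],0],[[0,0,0],[0,0,0],0],[[0,0,0],[0,0,0],0]]'; python3 - <<'E'
from h import *
s=sense();print(s['position'],s['tool_rot'],s['qpos'].round(2));p=get_image('wrist');save(p,'w6')
for q in ['rotor_knob','lid_edge','lid','rotor']:
    print(q,[(np.round(r['bbox']).tolist(),round(r['score'],2)) for r in find_in(p,q)[:2]])
p=get_image('scene');cv2.imwrite('pics/s3.png',cv2.resize(p['image'][90:340,160:440,::-1],None,fx=2.8,fy=2.35,interpolation=2))
E
```

```text
clock: 15.15
position: [377.6, 93.6, 347.1]
tool_rot: [0.001, 0.612, 0.791, 0.0]
ft_force: [-0.5, -0.1, 0.5]
width: 0.4
[377.60895035  93.64220532 347.09931415] [5.36233696e-04 6.12342554e-01 7.90592297e-01 3.60203335e-04] [-0.05 -0.1   1.65 -0.    1.59 -1.87]
rotor_knob [([300.0, 276.0, 87.0, 77.0], 0.9)]
lid_edge [([265.0, 393.0, 126.0, 28.0], 0.97)]
lid [([266.0, 394.0, 127.0, 27.0], 0.57)]
rotor [([299.0, 277.0, 78.0, 82.0], 0.95), ([83.0, 312.0, 52.0, 54.0], 0.63)]
```

View pics/w6.png

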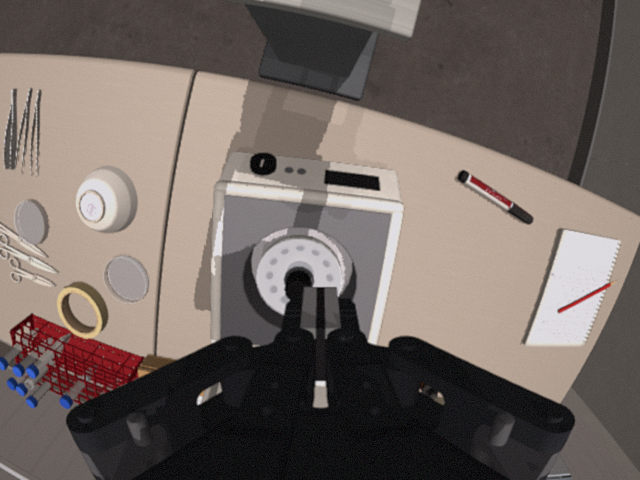

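View pics/s3.png

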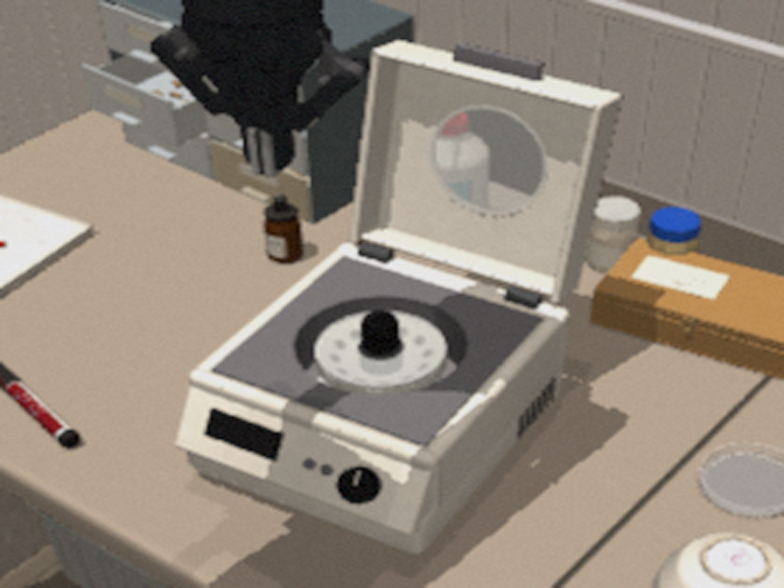

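The rotor sits concentric in the bowl. I'll check its height and the lid's position.

```bash
python3 - <<'E'
from h import *
s=sense();p=get_image('wrist');t=get_image('top');sc=get_image('scene')
for z in (144.2,151):
    print(z,'wrist',np.round(proj(p,[467.5,94.8,z],s),1),'scene',np.round(proj(sc,[467.5,94.8,z]),1),'top',np.round(proj(t,[467.5,94.8,z]),1))
save(t,'t2')
cv2.imwrite('pics/k.png',np.hstack([cv2.resize(p['image'][250:310,265:345,::-1],None,fx=5,fy=5,interpolation=2),cv2.resize(sc['image'][190:250,260:340,::-1],None,fx=5,fy=5,interpolation=2)]))
a=t['image'][140:340,160:360,::-1];cv2.imwrite('pics/t2c.png',cv2.resize(a,None,fx=3,fy=3,interpolation=2))
E
```

```text
144.2 wrist [300.3 292.9] scene [294.5 224. ] top [293.4 260.8]
151 wrist [299.9 295.7] scene [294.4 221.4] top [293.4 260.6]
```

View pics/k.png

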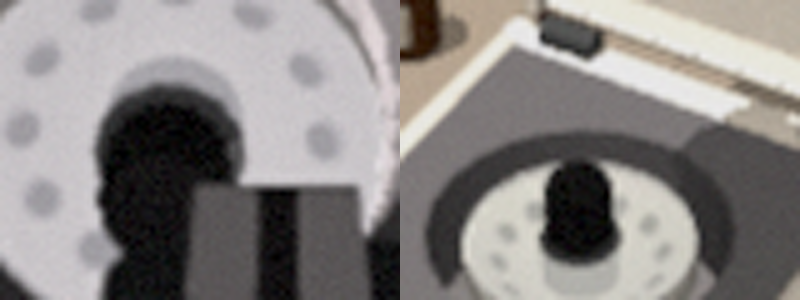

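View pics/t2c.png

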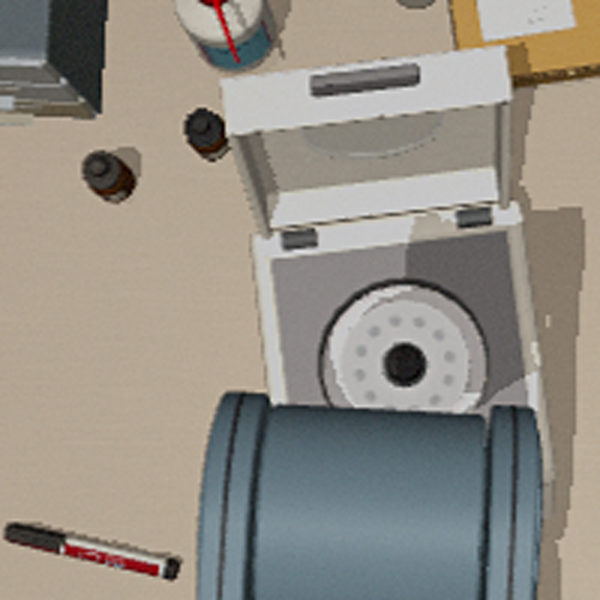

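```bash
python3 -m handwheel '[[[1.5,0.2,0.3],[0,0,0],0],[[3,0.25,0],[0,0,0],0],[[3.5,0.3,0],[0,0,0],0],[[3.5,0.3,0],[0,0,0],0],[[3.5,0.3,0],[0,0,0],0],[[3.5,0.3,0],[0,0,0],0],[[3.5,0.3,0],[0,0,0],0],[[3.5,0.3,0],[0,0,0],0],[[3,0.25,0],[0,0,0],0],[[2,0.1,0],[0,0,0],0],[[0.7,0,0],[0,0,0],0],[[0,0,0],[0,0,0],0],[[0,0,0],[0,0,0],0]]'; python3 - <<'E'
from h import *
s=sense();print(s['position'],s['qpos'].round(2));p=get_image('wrist');save(p,'w7')
p=get_image('scene');cv2.imwrite('pics/s4.png',cv2.resize(p['image'][40:290,160:440,::-1],None,fx=2.8,fy=2.35,interpolation=2))
E
```

```text
clock: 16.9
position: [688.8, 119.7, 349.8]
tool_rot: [-0.0, 0.612, 0.791, -0.0]
ft_force: [-1.2, -0.5, -0.1]
width: -0.1
[688.80503568 119.66839732 349.79762497] [ 0.01  0.51  0.88 -0.    1.75 -1.81]
```

View pics/w7.png

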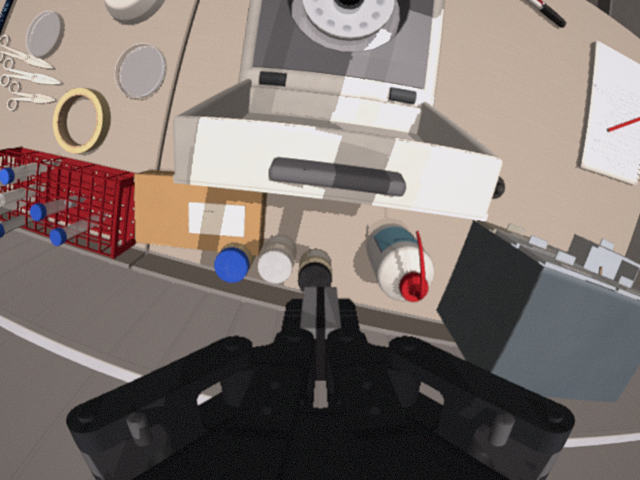

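View pics/s4.png

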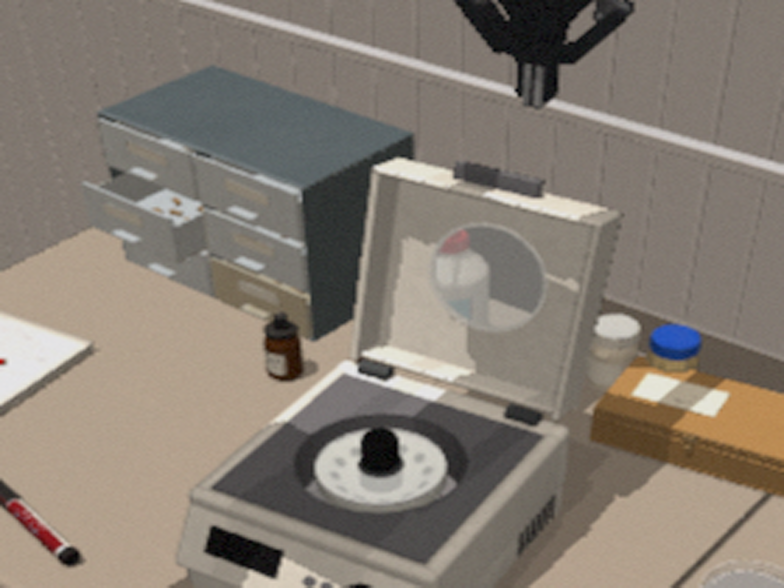

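```bash
python3 - <<'E'
from h import *
s=sense();p=get_image('wrist')
for u,v in((175,182),(487,220),(330,201)): print(atz(p,u,v,291,s).round(1))
print('lip',atz(p,270,165,311,s).round(1),atz(p,405,182,311,s).round(1),'front edge',atz(p,185,118,300,s).round(1))
E
```

```text
[665.   26.1 291. ]
[640.2 209.3 291. ]
[654.4 115.3 291. ]
lip [640.7  80.6 311. ] [631.7 147.7 311. ] front edge [627.4  28.1 300. ]
```

The lid's outer edge is measured at x≈654, which leaves about 24 mm of clearance in front of the fingers. Descending behind it.

```bash
python3 -m handwheel '[[[0,0,-1.5],[0,0,0],0],[[0,0,-2.5],[0,0,0],0],[[0,0,-2.3],[0,0,0],0],[[0,0,-1.2],[0,0,0],0],[[-0.5,0,0],[0,0,0],0],[[-1,0,0],[0,0,0],0],[[-0.5,0,0],[0,0,0],0],[[0,0,0],[0,0,0],0]]'
```

```text
clock: 17.85
position: [669.2, 119.8, 276.8]
tool_rot: [0.001, 0.612, 0.791, 0.001]
ft_force: [0.4, 0.4, 1.2]
width: 0.3
```

```bash
python3 -m handwheel '[[[-0.6,-0.07,0],[0,0,0],0],[[-0.8,-0.1,0],[0,0,0],0],[[-1,-0.1,0],[0,0,0],0],[[-1,-0.12,0],[0,0,0],0],[[-1,-0.12,0],[0,0,0],0],[[-1,-0.12,0.2],[0,0,0],0]]'
```

```text
clock: 18.45
position: [616.4, 113.4, 278.2]
tool_rot: [0.002, 0.612, 0.791, 0.002]
ft_force: [5.1, 0.4, 4.5]
width: -0.0
```

```bash
python3 -m handwheel '[[[-1.1,-0.12,0.2],[0,0,0],0],[[-1.1,-0.12,0.2],[0,0,0],0],[[-1.1,-0.12,0.1],[0,0,0],0],[[-1.1,-0.12,0],[0,0,0],0],[[-1.1,-0.12,-0.1],[0,0,0],0],[[-1.1,-0.12,-0.15],[0,0,0],0],[[-1.1,-0.12,-0.2],[0,0,0],0],[[-1.1,-0.12,-0.3],[0,0,0],0]]'; python3 - <<'E'
from h import *
p=get_image('scene');cv2.imwrite('pics/s5.png',cv2.resize(p['image'][40:290,160:440,::-1],None,fx=2.8,fy=2.35,interpolation=2))
E
```

```text
clock: 19.25
position: [526.3, 103.8, 274.0]
tool_rot: [-0.0, 0.612, 0.791, -0.0]
ft_force: [3.5, -1.4, 0.0]
width: 0.4
```

View pics/s5.png

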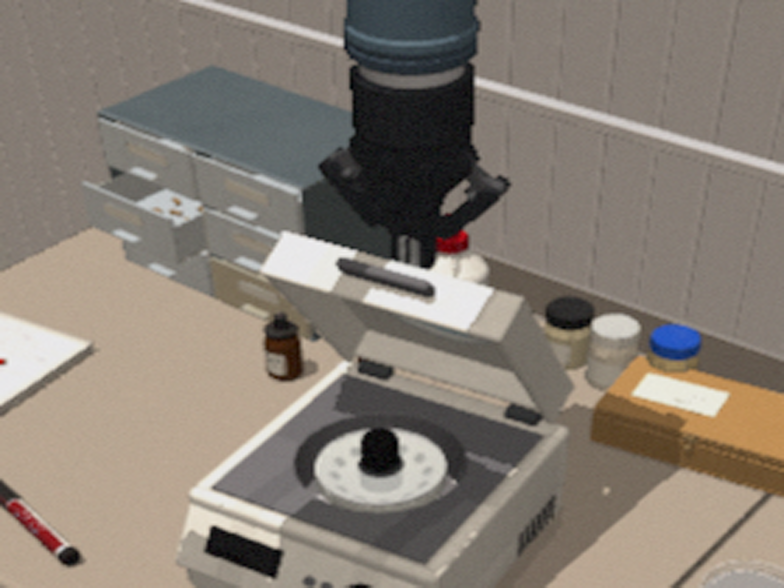

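The lid is at about 60° with the fingers on its outer face. Following the arc down.

```bash
python3 -m handwheel '[[[-1,-0.12,-0.3],[0,0,0],0],[[-1,-0.12,-0.35],[0,0,0],0],[[-1,-0.12,-0.45],[0,0,0],0],[[-1,-0.12,-0.5],[0,0,0],0],[[-0.9,-0.1,-0.6],[0,0,0],0],[[-0.9,-0.1,-0.65],[0,0,0],0],[[-0.8,-0.1,-0.7],[0,0,0],0],[[-0.8,-0.1,-0.75],[0,0,0],0]]'
```

```text
clock: 20.1
position: [452.7, 95.0, 230.9]
tool_rot: [-0.0, 0.612, 0.791, 0.0]
ft_force: [2.7, -0.6, 1.3]
width: -0.2
```

```bash
python3 -m handwheel '[[[-0.7,-0.1,-0.85],[0,0,0],0],[[-0.7,-0.1,-0.9],[0,0,0],0],[[-0.6,-0.05,-0.9],[0,0,0],0],[[-0.6,-0.05,-0.9],[0,0,0],0]]'; python3 - <<'E'
from h import *
p=get_image('scene');cv2.imwrite('pics/s6.png',cv2.resize(p['image'][40:290,160:440,::-1],None,fx=2.8,fy=2.35,interpolation=2))
E
```

```text
clock: 20.5
position: [427.0, 91.8, 195.0]
tool_rot: [0.0, 0.612, 0.791, -0.0]
ft_force: [2.6, -0.3, 1.7]
width: -0.3
```

View pics/s6.png

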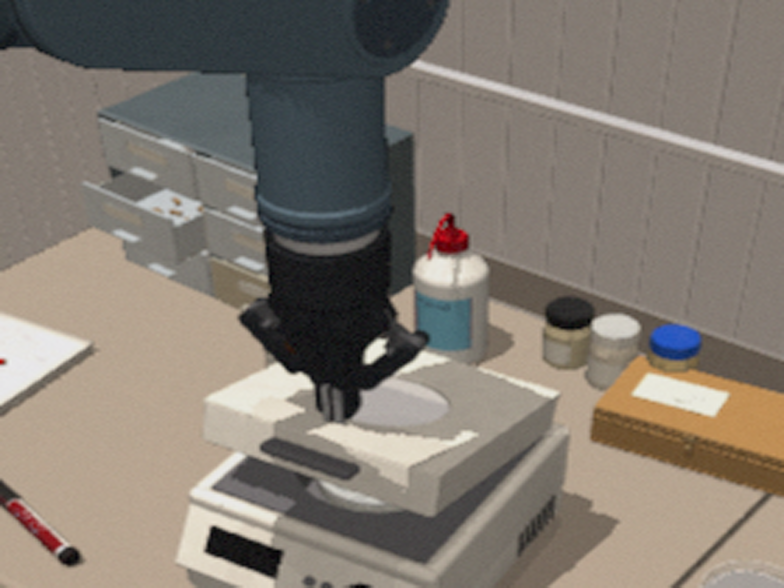

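```bash
python3 -m handwheel '[[[-0.5,-0.05,-1],[0,0,0],0],[[-0.5,-0.05,-1],[0,0,0],0],[[-0.3,0,-1],[0,0,0],0],[[-0.1,0,-0.6],[0,0,0],0],[[0,0,0],[0,0,0],0]]'
```

```text
clock: 21.05
position: [412.2, 91.1, 158.5]
tool_rot: [-0.001, 0.612, 0.791, -0.001]
ft_force: [0.2, 0.1, -1.1]
width: 0.2
```

```bash
python3 -m handwheel '[[[0,0,-0.2],[0,0,0],0],[[0,0,-0.2],[0,0,0],0],[[0,0,0],[0,0,0],0]]'
```

```text
clock: 21.35
position: [413.4, 91.0, 155.7]
tool_rot: [-0.0, 0.612, 0.791, 0.0]
ft_force: [0.1, 1.1, 0.3]
width: 0.1
```

```bash
python3 -m handwheel '[[[0,0,-0.1],[0,0,0],0],[[0,0,-0.1],[0,0,0],0],[[0,0,0],[0,0,0],0]]'
```

```text
clock: 21.65
position: [413.3, 91.0, 154.0]
tool_rot: [-0.0, 0.612, 0.791, -0.0]
ft_force: [-2.4, 0.0, 4.3]
width: -0.0
```

```bash
python3 -m handwheel '[[[0,0,-0.1],[0,0,0],0],[[0,0,0],[0,0,0],0]]'
```

```text
clock: 21.85
position: [413.4, 91.0, 153.9]
tool_rot: [0.0, 0.612, 0.791, 0.0]
ft_force: [-5.9, -0.5, 12.9]
width: 0.2
```

Resistance is hard at z = 153.9, where the shut lid top should be at 154. One slight extra press, then retreat and look.

```bash
python3 -m handwheel '[[[0,0,-0.05],[0,0,0],0],[[0,0,0],[0,0,0],0]]'; python3 -m handwheel '[[[0,0,0.5],[0,0,0],0],[[0,0,1],[0,0,0],0],[[0,0,3],[0,0,0],0],[[-1,0,3],[0,0,0],0],[[-2,0,3],[0,0,0],0],[[-3,0,3],[0,0,0],0],[[-2,0,0],[0,0,0],0],[[0,0,0],[0,0,0],0],[[0,0,0],[0,0,0],0]]'; python3 - <<'E'
from h import *
s=sense();print(s['position'])
p=get_image('scene');cv2.imwrite('pics/s7.png',cv2.resize(p['image'][90:340,160:440,::-1],None,fx=2.8,fy=2.35,interpolation=2))
p=get_image('wrist');save(p,'w8')
p=get_image('top');save(p,'t8')
E
```

```text
clock: 22.05
position: [413.4, 91.0, 153.9]
tool_rot: [0.0, 0.612, 0.791, 0.0]
ft_force: [-6.4, -0.5, 16.8]
width: -0.1
clock: 22.95
position: [333.8, 91.0, 287.6]
tool_rot: [0.001, 0.612, 0.791, 0.001]
ft_force: [-0.3, 0.5, -0.7]
width: -0.0
[333.80296526  90.95130629 287.63572943]
```

View pics/s7.png

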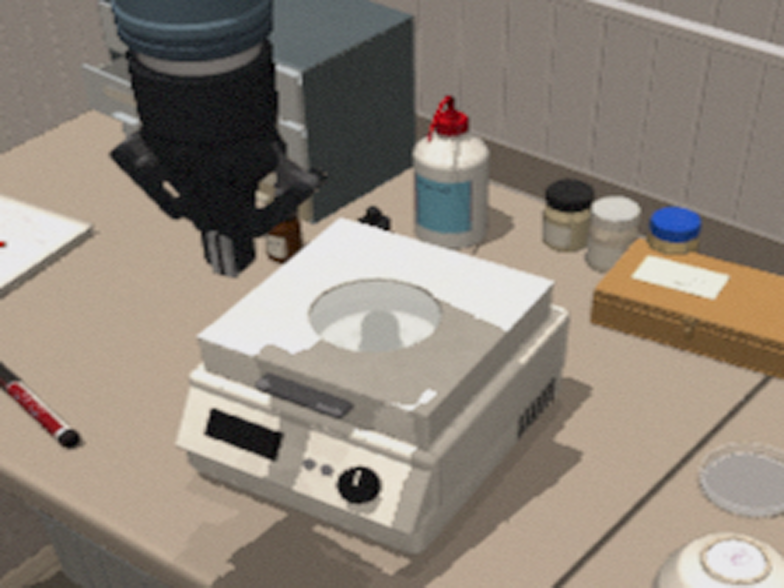

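View pics/w8.png

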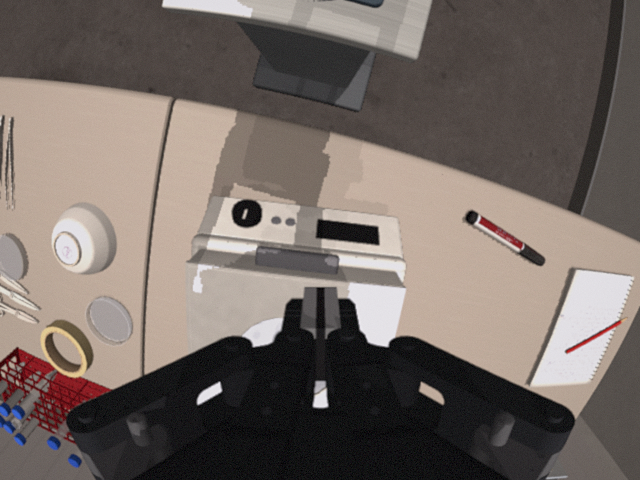

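View pics/t8.png

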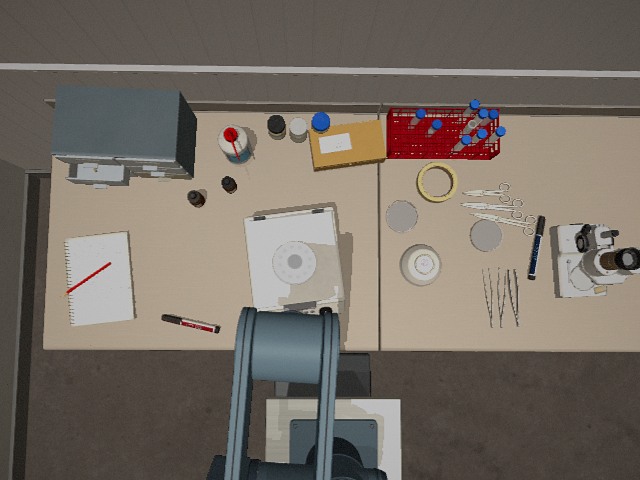

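The lid sits flat on the deck with the knob visible under the window at about (380,330) in the scene crop. Everything else is where it was. Handing in.

```bash
python3 -c "
from plant import hand_in;print(hand_in())"
```

```text
the job is handed in; nothing more can be done
None
```

The rotor is on the spindle, locked onto the key and released, and the centrifuge lid is fully closed. I handed the job in at about 23 s of the 72 s allowed.

- **Seating the rotor:** I set it on the spindle, pressed with about 9 N and turned it roughly 70–75°. The upward force then fell from about +5 N to −2 N and the turning torque rose to 0.3 N·m, so the slots had found the key. I lowered it home with about 4 N. Its underside was then near z = 69 mm, which fits the seat sinking under the rotor. A rotor still riding on the key would have pushed back with about 16 N there.
- **Closing the lid:** I pulled it over from behind with shut fingers, then pressed it down. It stopped hard at z = 153.9 mm, where a shut lid should be at 154 mm. The force rose to 17 N while the height stayed the same.
- **Final check:** The last pictures show the lid flat on the deck, the robot clear of everything, and nothing else on the bench visibly moved.

Two checks were weaker. The cameras first disagreed by up to about 20 mm on the spindle position, so I used a closer wrist view and the contact forces. The picture check of the knob height was too coarse to confirm the seating on its own, so that rests on the forces and on the lid shutting fully.

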